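# Snap a sample jar shut with the bench lever press

### The arm

A 6-joint arm with a two-finger parallel gripper is mounted at the origin on the work surface. World frame = base frame: x ahead of the robot, y to its left, z up, the work surface at z = 0. Lengths are in mm, angles in rad, forces in N, time in s.
With the tool pointing down it reaches from about 350 to 875 mm from the base axis. Payload 4.2 kg.
Tool frame: the origin (TCP) lies at the very end of the fingers, on their centre line; the grasp point (between the pads) lies 19 mm behind it; z points along the fingers, y is the line along which they close (so a half turn about z gives the same grasp; the last joint's range is limited). The gripper opens to 87 mm and grips with 3 to 60 N. Pads are 19 mm wide; open, the fingers measure 117 mm over their backs; the gripper's body (75 mm by 190 mm) begins 51 mm behind the grasp point.
Start: joints at [1.503, 0.385, 0.008, 0, -1.194, -0.259], TCP at [200.601, 591.911, 222.55] pointing down, gripper open.
Joint ranges: [-3.14, 3.14], [-1.21, 2.06], [-1.07, 1.41], [-3.16, 2.05], [-2.99, -0.16], [-3.1, 3.1]. Speed limits (rad/s): [2.79, 2.79, 3.14, 3.14, 3.14, 3.14].

### API

Orientations are given as a rotation vector (axis times angle).
In Python, from workcell import monitor, imaging, ctrl gives the robot as it stands. The module is installed in compiled form; this text tells all that it offers.
- The arm moves only by the shell command python3 -m inch 'ROWS' [FORCE]. ROWS is text: rows parted by semicolons, each of 7 numbers parted by spaces: the shift along the tool's x, y, z in mm, then the turn, a rotation vector about the tool's x, y, z in rad, then the closure, from -1 (fully open) to 1 (shut), so that 0 is half open. In form: dx dy dz wx wy wz fingers; .... A call has 1 to 20 rows; each row shifts and turns the commanded pose from where the row before left it, along the tool's axes as they then stand; what a row does not reach is not made up. A row lasts 1/8 s, in which the tool goes at most 62.5 mm and 10.7 degrees, less where a joint would pass 70% of its speed; a pose out of reach is approached as far as the arm can. A call with a gripper value outside its range is refused whole. The fingers move at their own pace and stop on an object; FORCE is the grip in N (left out, the last holds). Time passes only in rows, so rows that do not move let the fingers close. It gives the time, the measured TCP pose, the force, the opening and the grip force at its end, in the units of the state.
- monitor.read_state(): the state, without advancing time (a new reading comes with each control period).
- imaging.read_camera(name): name is "side" or "top"; returns the picture (400x640x3 uint8, red, green, blue); there is no depth.
- imaging.calibration(name): a dict with "camera_matrix" (3x3 intrinsics, pixels), "R" (3x3) and "t" (3): a world point X has camera coordinates R X + t. Camera axes: x right, y down, z forward; pixel columns grow to the right and rows downward; lengths in mm; the calibration is good to about 2 mm. A picture is of the moment at which its call begins. calibration takes no time and is no camera call.
- ctrl.finish_job(): hands the job in; it is judged then, once.
The state is a dict: "time_s": time; "joint_positions": joint angles; "qd": joint speeds; "joint_torque": joint torques, N m; "tool_pos": TCP position; "ee_rot": TCP orientation; "contact_force": force on the tool from outside, world axes, zero at the start; "ft_torque": the same for the moment, N m; "gripper_width": opening from 0.0 (shut) to 1.0 (fully open); "gripper_force": force on a finger pad.
Only numpy, scipy, OpenCV 4.12 (cv2) and the standard library are available. Lean on these libraries where they do the work, as an engineer would, in place of code of your own. Each camera call takes 0.05 s, during which the arm holds its last target. There are 200 camera calls.

### The job

Snap the loose orange lid onto the white sample jar with the bench press: slide the jar along the press's baseplate, without lifting it, until it is fully home against both faces of the V stop under the ram. Then push the red-gripped lever down through its whole stroke so that the lid is pressed flush onto the jar, and let the lever spring all the way back up. Leave the jar upright in the stop, do not press the lid on anywhere else, and leave the other things on the bench alone.

Things in the scene. Friction and masses are not known exactly. Their poses are not given: they have to be found in the camera images.
- nest (a point): Point on the press's grey baseplate (12 mm thick) straight below the ram, where the centre of the jar's underside is when home. Press axes: x into the V stop (the way the jar is slid), y from the lever's pivot to its grip, z up. The plate spans x -200 to 80, y -165 to 125 mm from here. V stop: two steel blocks 28 mm high, 50 mm long, touching the jar 40 degrees either side of +x; open to -x.
- ram_pad (a point): Centre of the underside of the ram's round black pad (50 mm across, 10 mm thick), 94 mm above the baseplate when raised; it goes down 26 mm over the lever's stroke. Above it, in the press frame: rod 15 mm across, green ram guide 27 mm across from 123 to 153 mm above the plate, fork up to about 225 mm. A green arm 22 mm wide joins the guide to the column.
- column_top (a point): Top of the green column with its steel clevis, which carries lever and guide: 40 mm (x) by 36 mm (y), standing on the baseplate on the side away from the lever grip, centred 110 mm from the ram axis in -y and about 17 mm in +x of the press axes; this point is 215 mm above the plate.
- lever_pivot (a point): Pivot of the lever in the clevis, 110 mm from the ram axis in -y of the press axes and 190 mm above the baseplate. From here the flat steel lever (14 mm thick in x, 22 mm high) runs over the ram to the red grip.
- lever (a joint): Angle of the press lever, rad: 0 = raised (its spring holds it there, sloping 9 degrees up to the grip), 0.236 = fully down on its stop. The ram goes down 110 mm per rad and meets the lid at 0.16 to 0.18. Pushing at the grip takes about 3 N at first, 4 to 5 N further down, 7 to 12 N while the lid goes on; the stop is rigid. It springs back when let go.
- jar: Opaque white round sample jar with a paper band, 90 mm in diameter, 52 mm high to the shoulder, with an orange snap lid (89 mm across, 16 mm thick) standing proud on its neck: lid top 74 to 76 mm above the underside, 68 mm when flush. About 0.33 kg. Origin: centre of the underside, z up. It stands on the baseplate on the open (-x) side of the V stop and slides on it.
- lid (a joint): How far the orange lid has been pressed onto the jar, m: 0 to 0.002 at the start (lid standing 6 to 8 mm proud), 0.008 when flush on the shoulder. It goes down under about 16 N and stays where it is pressed.
- lever_grip (a point): Point on top of the red grip, midway along it; it moves with the lever. The grip is a round handle 28 mm in diameter and 120 mm long along the lever (y of nest). The point is 285 mm from the pivot, about 250 mm above the baseplate when raised, and goes down by 67 mm and 6 mm towards +y over the whole stroke. Nothing stands under it.
- sealed_jar: Bystander: an already closed white jar with a blue lid, 90 mm in diameter, 68 mm high, beyond the press. Origin at the centre of its underside.
- beaker: Bystander: open glass beaker, 72 mm in diameter, 85 mm high, on the bench on the lever-grip side. Origin at the centre of its underside.
- wash_bottle: Bystander: white bottle with a red cap, 64 mm in diameter, 170 mm high, on the column side of the press. Origin at the centre of its underside.
- tip_box: Bystander: box with a red top, 89 by 119 by 55 mm, on the column side nearer to the robot. Origin at the centre of its underside.
Things that resemble listed ones, but are neither listed nor needed, are in the scene too. Leave any black or pink look-alike of the jar alone.

How it is judged (in metres and radians):
On the way, in this order (a step that is already met when the one before it is completed fails the run):
1. the jar stands home in the V stop under the raised ram, its lid still proud (horizontal distance between jar and nest below 0.006 m and value of joint lid below 0.004 m and value of joint lever below 0.05 rad), for 0.2 s.
2. the lever is pushed fully down and the lid is flush, the jar still home (value of joint lever above 0.222 rad and value of joint lid above 0.0065 m and horizontal distance between jar and nest below 0.008 m), for 0.1 s.
At the end, for the whole second after the job is handed in: The jar stands upright and still on the baseplate within 8 mm of its home place in the V stop, its lid is pressed on to within 1.5 mm of flush, and the lever has sprung back up (below 0.03 rad) (horizontal distance between jar and nest below 0.008 m and angle between jar's own z axis and vertical below 0.05 rad and z of jar in the frame of nest below 0.004 m and value of joint lid above 0.0065 m and value of joint lever below 0.03 rad and linear speed of jar below 0.02 m/s); the robot touches nothing.
It fails at once if the lid is pressed on away from the V stop (value of joint lid above 0.004 m and horizontal distance between jar and nest above 0.015 m).
It fails at once if the jar is lifted off the baseplate or tipped (z of jar in the frame of nest above 0.015 m or angle between jar's own z axis and vertical above 0.3 rad).
It fails at once if a bystander is moved (distance of any of sealed_jar, beaker, wash_bottle, tip_box from where it was at the start of the episode above 0.02 m).
It also fails if it takes over 51 s, if anything falls off the work surface, if the arm or the gripper's body presses on something with over 40 N, if the wrist force passes 120 N, or if a joint passes its speed limit or range.

## Working session

There is one attempt and no reset: what is moved stays moved. The work goes in short steps, Python scripts to look and compute and a shell command to move; the robot and the scene stay as the last step left them, time stands still between calls to the robot, and variables do not carry over. Pictures are saved under pics/ and viewed, at most 10 in all, crops included, and the job is handed in when it is done.

```bash
mkdir -p pics
python3 - <<'E'
from workcell import monitor, imaging
import cv2
for n in("side","top"):
    im=imaging.read_camera(n); cv2.imwrite(f"pics/{n}0.png",im[:,:,::-1])
    c=imaging.calibration(n); print(n,c["camera_matrix"].tolist(),c["R"].round(4).tolist(),c["t"].round(1).tolist())
s=monitor.read_state(); print(s)
E
```

```text
side [[374.3809584465005, 0.0, 315.69299235632906], [0.0, 374.3809584465005, 194.82579294008724], [0.0, 0.0, 1.0]] [[0.7282, -0.6853, -0.0084], [-0.3909, -0.4053, -0.8264], [0.5629, 0.6051, -0.563]] [-437.1, 328.8, 837.8]
top [[466.1330766563296, 0.0, 325.43735135410947], [0.0, 466.1330766563296, 208.35588413645556], [0.0, 0.0, 1.0]] [[-0.0099, -0.9999, -0.0044], [-0.9786, 0.0105, -0.2054], [0.2054, 0.0023, -0.9787]] [-24.2, 597.5, 1412.0]
{'time_s': 0.1, 'joint_positions': array([ 1.50253893e+00,  3.85483476e-01,  6.81497102e-03, -4.41774320e-04,
       -1.19402165e+00, -2.58613829e-01]), 'qd': array([-0.00179734, -0.00166836,  0.00369033,  0.00190781,  0.00116994,
       -0.00078094]), 'joint_torque': array([ 5.96969076e-04, -3.91688061e+01,  1.87934875e+01,  4.23194200e+00,
        1.34372280e-02, -7.46638830e-05]), 'tool_pos': array([200.47854954, 591.42237899, 221.58622872]), 'ee_rot': array([ 3.09778783e+00, -5.11104634e-01, -3.59170155e-04]), 'contact_force': array([-0.77443146,  0.17085413,  0.38187001]), 'ft_torque': array([-0.04304904,  0.02031852,  0.0486687 ]), 'gripper_force': 0.0, 'gripper_width': 0.9959302340211654}
```

View pics/side0.png

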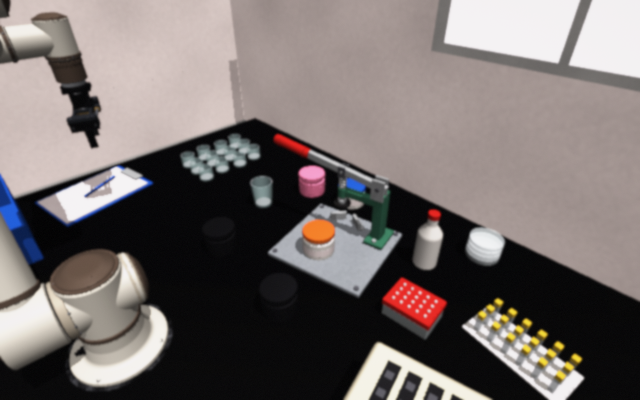

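View pics/top0.png

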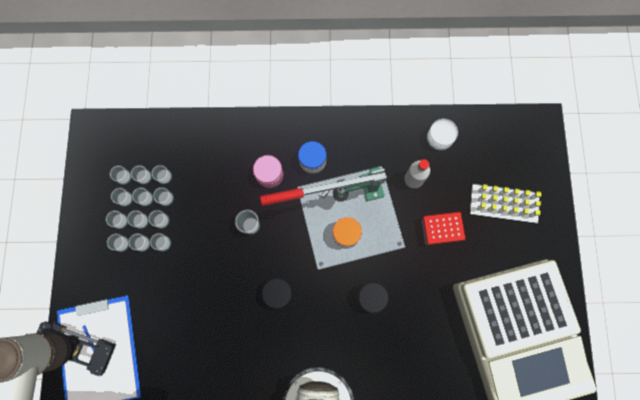

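Side view: plate centre ≈(337,247), orange lid (319,232), red grip (293,146), column top ≈(380,185). Top view: lid (347,232), grip (282,197), plate corners ≈(300,186), (384,168), (404,248), (320,268). I'll enlarge both around the press for exact corners.

Run:
```python
import cv2,numpy as np
t=cv2.imread("pics/top0.png")[150:280,240:420]; s=cv2.imread("pics/side0.png")[120:300,255:415]
a=cv2.resize(t,None,fx=4.4,fy=4.4,interpolation=cv2.INTER_CUBIC); b=cv2.resize(s,None,fx=3.3,fy=3.3,interpolation=cv2.INTER_CUBIC)
cv2.imwrite("pics/tc.png",a);cv2.imwrite("pics/sc.png",b)
for n in("top","side"):
    h=cv2.cvtColor(cv2.imread(f"pics/{n}0.png"),cv2.COLOR_BGR2HSV)
    for nm,lo,hi in(("or",(6,150,100),(20,255,255)),("red",(0,150,80),(4,255,255)),("red2",(174,150,80),(180,255,255))):
        m=cv2.inRange(h,lo,hi); k,l,st,c=cv2.connectedComponentsWithStats(m)
        for i in range(1,k):
            if st[i,4]>60: print(n,nm,st[i].tolist(),c[i].round(1).tolist())
```

```text
top or [333, 218, 28, 28, 610] [346.7, 231.3]
top red [419, 159, 11, 10, 79] [423.7, 163.6]
top red [260, 189, 43, 17, 377] [281.1, 196.3]
top red [423, 212, 43, 33, 945] [443.9, 227.8]
side or [303, 220, 31, 24, 596] [318.2, 231.2]
side red [274, 134, 36, 23, 365] [291.5, 144.4]
side red [428, 209, 13, 12, 122] [434.1, 214.1]
side red [382, 277, 65, 53, 1610] [414.3, 302.7]
```

View pics/tc.png

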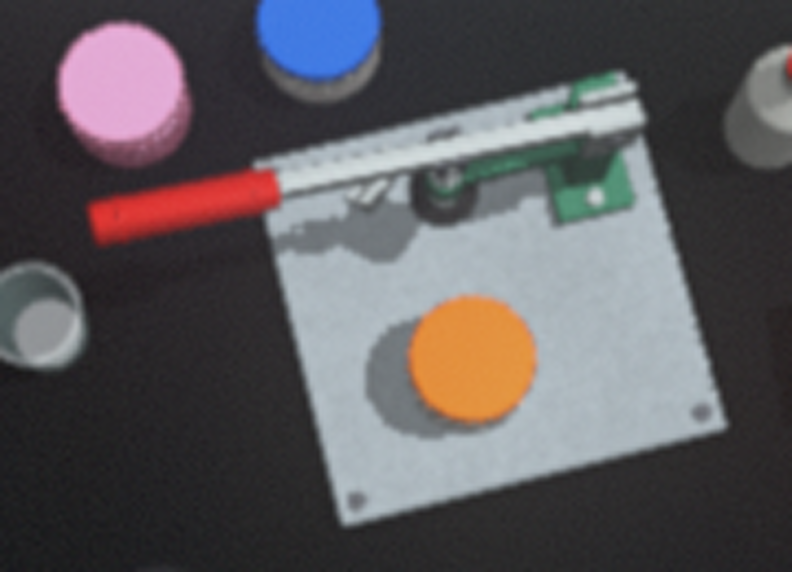

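View pics/sc.png

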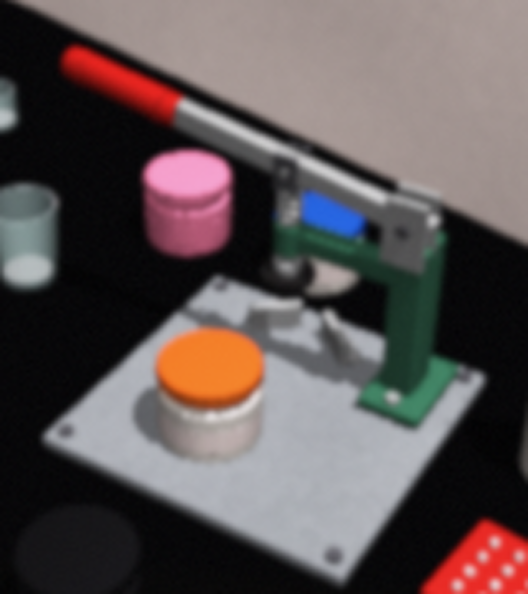

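Enlarged top crop: plate corners (342,527), (727,428), (256,160), (630,72), pad centre ≈(444,195). Enlarged side crop: corners (44,437), (343,582), (487,378), (217,276), pad ≈(288,275). The jar stands alone on the plate, ~100 mm short of the V.

```bash
cat > h.py <<'E'
import numpy as np
from workcell import imaging
from scipy.optimize import least_squares
C={n:imaging.calibration(n) for n in("top","side")}
def proj(n,P):
    c=C[n]; q=(np.atleast_2d(P)@np.array(c["R"]).T+c["t"])@np.array(c["camera_matrix"]).T
    return q[:,:2]/q[:,2:]
def press(p,L):
    L=np.atleast_2d(L).astype(float); c,s=np.cos(p[2]),np.sin(p[2])
    return np.c_[p[0]+c*L[:,0]-s*L[:,1],p[1]+s*L[:,0]+c*L[:,1],12+L[:,2]]
def lid(pt,ps,z=79):
    f=lambda q:np.r_[(proj("top",[*q,z])-pt).ravel(),(proj("side",[*q,z])-ps).ravel()]
    return least_squares(f,[600,0])
E
cat > fit.py <<'E'
from h import *
cor=[[-200,125,0],[-200,-165,0],[80,125,0],[80,-165,0]]
T=(np.array([[342,527],[727,428],[256,160],[630,72]])+.5)/4.4-.5+[240,150]
S=(np.array([[44,437],[343,582],[217,276],[487,378]])+.5)/3.3-.5+[255,120]
pad=[[0,0,97]]; Tp=(np.array([[444,197]])+.5)/4.4-.5+[240,150]; Sp=(np.array([[287,272]])+.5)/3.3-.5+[255,120]
al=np.radians(9); g=[[0,-110+285*np.cos(al)-14*0,190+285*np.sin(al)]]
f=lambda p:np.r_[(proj("top",press(p,cor))-T).ravel(),(proj("side",press(p,cor))-S).ravel()]
r=least_squares(f,[700,0,0.2],loss="soft_l1"); p=r.x; print("press",p,f(p).round(1))
f2=lambda p:np.r_[f(p),(proj("top",press(p,pad))-Tp).ravel(),(proj("side",press(p,pad))-Sp).ravel(),(proj("top",press(p,g))-[281.1,196.3]).ravel(),(proj("side",press(p,g))-[291.5,144.4]).ravel()]
r2=least_squares(f2,p,loss="soft_l1"); print("all",r2.x,f2(r2.x)[-8:].round(1))
for a in("grip",): print(press(r2.x,[[0,-110+281,238]]))
j=lid([346.7,231.3],[318.2,231.2]); print("jar",j.x,j.fun.round(1))
c,s=np.cos(p[2]),np.sin(p[2]); d=j.x-r2.x[:2]; print("jar in press",c*d[0]+s*d[1],-s*d[0]+c*d[1])
E
python3 fit.py
```

```text
press [ 6.33056606e+02 -7.94920579e+01  2.32737900e-01] [ 0.5 -0.1  0.7  0.6 -0.1  0.7 -0.4  0.3 -0.4 -0.6 -0.1 -0.7  0.7 -0.2
  0.5 -0.6]
all [ 6.32967469e+02 -7.80740923e+01  2.34480848e-01] [ 0.2 -0.7  0.4  0.7  1.1  0.3  0.7  1.2]
[[593.23765868  88.24650827 250.        ]]
jar [520.10713417 -95.97357055] [ 0.2  0.1 -0.  -0.3]
jar in press -113.94583820773204 8.613503400843037
```

```bash
cat >> h.py <<'E'
from scipy.spatial.transform import Rotation as Ro
NEST=np.array([632.97,-78.07,0.2345])
def stat(target=None):
    from workcell import monitor
    s=monitor.read_state(); t=s["tool_pos"]; R=Ro.from_rotvec(s["ee_rot"]).as_matrix()
    A=Ro.from_euler("z",NEST[2]).as_matrix(); n=np.array([NEST[0],NEST[1],12])
    print("t",round(s["time_s"],2),"press",(A.T@(t-n)).round(1),"F_press",(A.T@s["contact_force"]).round(1),"w",round(s["gripper_width"],2),"toolz",(A.T@R[:,2]).round(3),"toolx",(A.T@R[:,0]).round(3),"j",s["joint_positions"].round(2))
    if target is not None: print("tool shift",(R.T@(A@np.array(target,float)+n-t)).round(1))
E
python3 -m inch '0 0 0 0 0 -0.14 -0.26;0 0 0 0 0 -0.14 -0.26;0 0 0 0 0 -0.14 -0.26;0 0 0 0 0 -0.14 -0.26;20 30 0 0 0 0 -0.26;20 46 0 0 0 0 -0.26;20 46 0 0 0 0 -0.26;20 46 0 0 0 0 -0.26;20 46 0 0 0 0 -0.26;20 46 0 0 0 0 -0.26;0 46 0 0 0 0 -0.26;0 46 0 0 0 0 -0.26;0 46 0 0 0 0 -0.26;0 46 0 0 0 0 -0.26;0 46 0 0 0 0 -0.26;0 46 0 0 0 0 -0.26;0 46 0 0 0 0 -0.26;0 46 0 0 0 0 -0.26;0 46 0 0 0 0 -0.26;0 46 0 0 0 0 -0.26' && python3 -c "from h import *; stat([-205,8.6,120])"
```

```text
time_s: 2.6
tool_pos: [483.6, -82.4, 222.3]
ee_rot: [-3.12, -0.366, 0.001]
contact_force: [-0.1, 0.7, 0.1]
gripper_width: 0.633
gripper_force: 0.0
t 2.6 press [-146.2   30.5  210.3] F_press [0.1 0.7 0.1] w 0.63 toolz [-0.  0. -1.] toolx [ 1.    -0.001 -0.   ] j [ 0.16  0.16 -0.31 -0.   -1.1   1.64]
tool shift [-58.7  22.   90.4]
```

```bash
python3 -m inch '-20 7 0 0 0 0 -0.26;-20 7 0 0 0 0 -0.26;-20 8 0 0 0 0 -0.26;0 0 20 0 0 0 -0.26;0 0 30 0 0 0 -0.26;0 0 30 0 0 0 -0.26;0 0 0 0 0.13 0 -0.26;0 0 0 0 0.13 0 -0.26;0 0 0 0 0.13 0 -0.26;0 0 0 0 0.13 0 -0.26;0 0 0 0 0 0 -0.26;0 0 0 0 0 0 -0.26' && python3 -c "
from h import *; stat([-200,8.6,13])"
```

```text
time_s: 4.1
tool_pos: [431.0, -116.2, 143.4]
ee_rot: [-2.96, -0.349, -0.788]
contact_force: [0.9, -0.3, 0.2]
gripper_width: 0.629
gripper_force: 0.0
t 4.1 press [-205.3    9.9  131.4] F_press [ 0.8 -0.5  0.2] w 0.63 toolz [ 0.497 -0.001 -0.868] toolx [0.868 0.001 0.497] j [ 0.   -0.   -0.72 -0.33 -0.36  2.08]
tool shift [-54.3   1.1 105.4]
```

Run:
```python
from h import *
import cv2
from workcell import imaging
im=imaging.read_camera("top"); sd=imaging.read_camera("side")
a=cv2.resize(im[150:330,230:430],None,fx=2,fy=2,interpolation=cv2.INTER_CUBIC)
b=cv2.resize(sd[140:320,220:420],None,fx=2,fy=2,interpolation=cv2.INTER_CUBIC)
cv2.imwrite("pics/dark.png",cv2.convertScaleAbs(np.hstack([a,b])[:,:,::-1],alpha=2,beta=10))
```

```text
(no output)
```

View pics/dark.png

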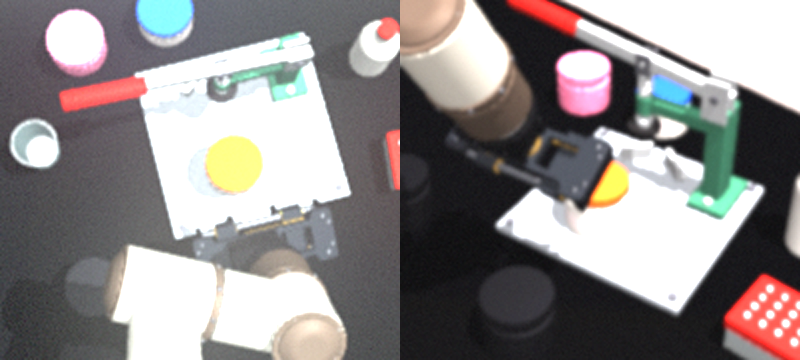

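Side half: the black look-alike's top is at ≈(517,297), i.e. about (278,288) in the frame; the gripper is over the near edge of the plate. I'll compute where that black jar is relative to the gripper.

Run:
```python
from h import *
j=lid([374,298],[278.5,294],36); print(j.x,j.fun.round(1))
c,s=np.cos(.2345),np.sin(.2345); d=j.x-NEST[:2]; print("black in press",c*d[0]+s*d[1],-s*d[0]+c*d[1])
stat([-185,8.6,20])
```

```text
[ 320.54270722 -170.42624877] [-2.4 -0.9  0.7  2.4]
black in press -325.33595124568797 -17.23394295630365
t 4.2 press [-205.    10.1  131. ] F_press [-0.4 -0.3 -1. ] w 0.63 toolz [ 0.497 -0.001 -0.868] toolx [0.868 0.001 0.497] j [ 0.   -0.   -0.72 -0.33 -0.36  2.09]
tool shift [-37.8   1.4 106.3]
```

```bash
python3 -m inch '12 1 6.5 0 0 0 -0.26;12 0.5 6.5 0 0 0 -0.26;-10 0 17 0 0 0 -0.26;-10 0 17 0 0 0 -0.26;-10 0 17 0 0 0 -0.26;-10 0 17 0 0 0 -0.26;-9 0 17 0 0 0 -0.26;-8 0 14 0 0 0 -0.26;0 0 0 0 0 0 -0.26;0 0 0 0 0 0 -0.26'
python3 - <<'E'
from h import *
import cv2
stat([-165,8.6,13])
im=imaging.read_camera("top"); sd=imaging.read_camera("side")
a=cv2.resize(im[150:280,250:410],None,fx=2.5,fy=2.5,interpolation=cv2.INTER_CUBIC)
b=cv2.resize(sd[150:280,240:400],None,fx=2.5,fy=2.5,interpolation=cv2.INTER_CUBIC)
cv2.imwrite("pics/down.png",cv2.convertScaleAbs(np.hstack([a,b])[:,:,::-1],alpha=1.4,beta=10))
E
```

```text
time_s: 5.45
tool_pos: [457.7, -111.4, 29.1]
ee_rot: [-2.959, -0.348, -0.787]
contact_force: [0.2, -0.5, -0.8]
gripper_width: 0.629
gripper_force: 0.0
t 5.45 press [-178.2    8.3   17.1] F_press [ 0.  -0.5 -0.8] w 0.63 toolz [ 0.497 -0.001 -0.868] toolx [ 0.868 -0.     0.497] j [-0.12  0.29 -0.63 -0.83 -0.24  2.7 ]
tool shift [ 9.5 -0.3 10.1]
```

View pics/down.png

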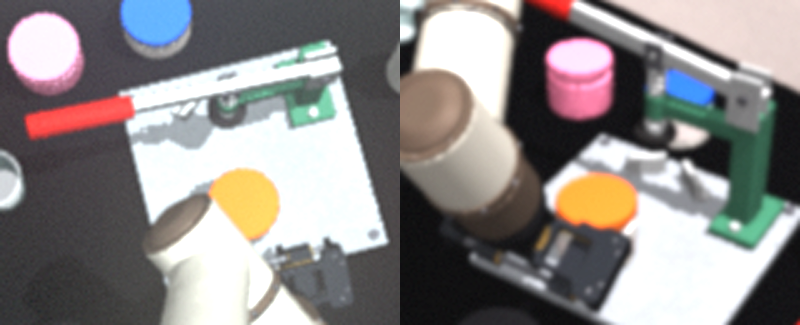

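```bash
python3 -m inch '3 0 6 0 0 0 -0.26;7 0 4 0 0 0 -0.26;7 0.5 4 0 0 0 -0.26;7 0.5 4 0 0 0 -0.26;7 0.5 4 0 0 0 -0.26;0 0 0 0 0 0 -0.26'
python3 - <<'E'
from h import *
import cv2
stat([-100,4,13])
im=imaging.read_camera("top"); sd=imaging.read_camera("side")
for im in(im,sd):
    m=cv2.inRange(cv2.cvtColor(im,cv2.COLOR_RGB2HSV),(6,150,100),(20,255,255)); print(cv2.boundingRect(m))
E
```

```text
time_s: 6.3
tool_pos: [495.0, -103.9, 25.3]
ee_rot: [-2.959, -0.348, -0.788]
contact_force: [0.9, 0.6, 0.1]
gripper_width: 0.628
gripper_force: 0.2
t 6.3 press [-140.2    7.    13.3] F_press [1.  0.3 0.1] w 0.63 toolz [ 0.497 -0.001 -0.868] toolx [ 0.868 -0.     0.497] j [-0.07  0.34 -0.58 -0.77 -0.21  2.6 ]
tool shift [34.7  2.9 20.2]
(333, 212, 27, 28)
(308, 217, 31, 22)
```

```bash
python3 -m inch '7 0.6 4 0 0 0 -0.26;7 0.6 4 0 0 0 -0.26;7 0.6 4 0 0 0 -0.26;7 0.6 4 0 0 0 -0.26;0 0 0 0 0 0 -0.26' && python3 -c "
from h import *
stat([-55,0,13])"
```

```text
time_s: 7.02
tool_pos: [527.4, -98.8, 25.5]
ee_rot: [-2.959, -0.348, -0.789]
contact_force: [-0.1, 0.8, 0.3]
gripper_width: 0.632
gripper_force: 0.1
t 7.03 press [-107.5    4.4   13.5] F_press [0.1 0.8 0.3] w 0.63 toolz [ 0.498 -0.001 -0.867] toolx [ 0.867 -0.     0.498] j [-0.03  0.37 -0.54 -0.7  -0.2   2.49]
tool shift [45.3  4.4 26.6]
```

```bash
python3 -m inch '7 0.7 4 0 0 0 -0.26;7 0.7 4 0 0 0 -0.26;7 0.7 4 0 0 0 -0.26;7 0.7 4 0 0 0 -0.26;6 0.7 3.5 0 0 0 -0.26;0 0 0 0 0 0 -0.26' && python3 -c "
from h import *
stat([-44,0,13])"
```

```text
time_s: 7.78
tool_pos: [566.1, -93.2, 25.5]
ee_rot: [-2.959, -0.347, -0.789]
contact_force: [0.4, 1.4, -0.6]
gripper_width: 0.632
gripper_force: 0.2
t 7.78 press [-68.5   0.8  13.5] F_press [ 0.7  1.3 -0.6] w 0.63 toolz [ 0.498 -0.001 -0.867] toolx [ 0.867 -0.001  0.498] j [ 0.01  0.41 -0.49 -0.61 -0.2   2.37]
tool shift [21.   0.8 12.6]
```

Now small steps, watching for the V-stop force.

```bash
python3 -m inch '5 0.2 3 0 0 0 -0.26;5 0.2 3 0 0 0 -0.26;3 0.2 1.7 0 0 0 -0.26;0 0 0 0 0 0 -0.26;0 0 0 0 0 0 -0.26' && python3 -c "
from h import *
stat([-44,0,13])"
```

```text
time_s: 8.4
tool_pos: [580.3, -90.4, 25.2]
ee_rot: [-2.959, -0.347, -0.788]
contact_force: [-0.8, 0.2, 0.6]
gripper_width: 0.629
gripper_force: 0.5
t 8.4 press [-54.1   0.3  13.2] F_press [-0.8  0.4  0.6] w 0.63 toolz [ 0.497 -0.001 -0.867] toolx [ 0.867 -0.001  0.497] j [ 0.02  0.43 -0.47 -0.58 -0.19  2.32]
tool shift [8.7 0.3 5.2]
```

```bash
python3 -m inch '1.7 0 1 0 0 0 -0.26;1.7 0 1 0 0 0 -0.26;0 0 0 0 0 0 -0.26;0 0 0 0 0 0 -0.26' && python3 -c "
from h import *
stat([-44,0,13])"
```

```text
time_s: 8.9
tool_pos: [583.8, -89.5, 25.0]
ee_rot: [-2.959, -0.347, -0.787]
contact_force: [-2.1, -0.3, 0.9]
gripper_width: 0.626
gripper_force: 1.1
t 8.9 press [-50.5   0.3  13. ] F_press [-2.1  0.2  0.9] w 0.63 toolz [ 0.497 -0.001 -0.868] toolx [ 0.868 -0.001  0.497] j [ 0.02  0.43 -0.46 -0.57 -0.19  2.31]
tool shift [5.6 0.3 3.2]
```

```bash
python3 -m inch '1.7 0 1 0 0 0 -0.26;1.7 0 1 0 0 0 -0.26;0 0 0 0 0 0 -0.26;0 0 0 0 0 0 -0.26' && python3 -c "
from h import *
stat([-44,0,13])"
```

```text
time_s: 9.4
tool_pos: [587.9, -88.6, 25.1]
ee_rot: [-2.959, -0.347, -0.788]
contact_force: [-2.0, 0.5, 1.4]
gripper_width: 0.634
gripper_force: 1.0
t 9.4 press [-46.3   0.3  13.1] F_press [-1.8  1.   1.4] w 0.63 toolz [ 0.497 -0.001 -0.868] toolx [ 0.868 -0.001  0.497] j [ 0.03  0.44 -0.46 -0.56 -0.19  2.3 ]
tool shift [2.  0.3 1.2]
```

```bash
python3 -m inch '0.9 0 0.5 0 0 0 -0.26;0 0 0 0 0 0 -0.26;0.9 0 0.5 0 0 0 -0.26;0 0 0 0 0 0 -0.26'
python3 - <<'E'
from h import *
import cv2
stat([-44,0,13])
im=imaging.read_camera("top"); sd=imaging.read_camera("side")
a=cv2.resize(im[150:260,260:400],None,fx=2.85,fy=2.85,interpolation=cv2.INTER_CUBIC)
b=cv2.resize(sd[150:260,260:400],None,fx=2.85,fy=2.85,interpolation=cv2.INTER_CUBIC)
cv2.imwrite("pics/home.png",np.hstack([a,b])[:,:,::-1])
for im in(im,sd):
    m=cv2.inRange(cv2.cvtColor(im,cv2.COLOR_RGB2HSV),(6,150,60),(20,255,255)); print(cv2.boundingRect(m))
print(proj("top",press(NEST,[[0,0,75],[-44.5,0,75],[0,44.5,75],[0,-44.5,75]])).round(1).tolist(),proj("side",press(NEST,[[0,0,75]])))
E
```

```text
time_s: 9.9
tool_pos: [589.7, -88.1, 25.0]
ee_rot: [-2.959, -0.347, -0.787]
contact_force: [-2.5, -1.0, 1.6]
gripper_width: 0.63
gripper_force: 1.2
t 9.9 press [-44.4   0.3  13. ] F_press [-2.6 -0.4  1.6] w 0.63 toolz [ 0.497 -0.001 -0.868] toolx [ 0.868 -0.001  0.497] j [ 0.03  0.44 -0.46 -0.55 -0.19  2.29]
tool shift [0.4 0.3 0.2]
(327, 190, 28, 20)
(329, 203, 29, 19)
[[340.6, 195.4], [344.1, 208.9], [326.7, 198.7], [354.3, 192.0]] [[341.82412024 208.83672205]]
```

View pics/home.png

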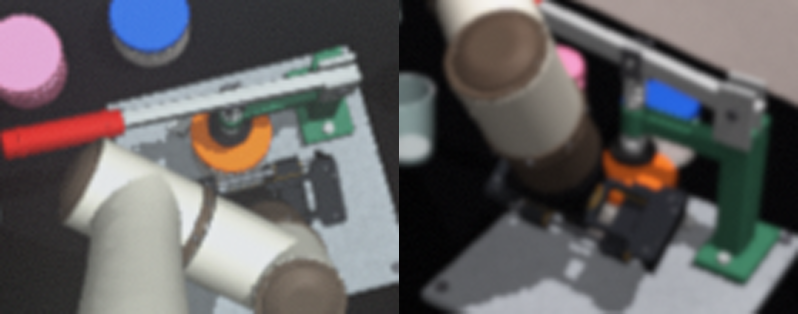

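The jar is under the ram, lid rim at top-view rows up to 210 (home ≈209), so about 2–3 mm short; keep creeping until a firm stop force.

```bash
python3 -m inch '0.9 0 0.5 0 0 0 -0.26;0 0 0 0 0 0 -0.26;0.9 0 0.5 0 0 0 -0.26;0 0 0 0 0 0 -0.26;0 0 0 0 0 0 -0.26' && python3 -c "
from h import *
stat([-44,0,13])"
```

```text
time_s: 10.62
tool_pos: [591.2, -87.6, 24.8]
ee_rot: [-2.959, -0.346, -0.786]
contact_force: [-4.9, -0.5, 2.3]
gripper_width: 0.63
gripper_force: 2.1
t 10.62 press [-42.8   0.4  12.8] F_press [-4.9  0.6  2.3] w 0.63 toolz [ 0.496 -0.    -0.868] toolx [ 0.868 -0.001  0.496] j [ 0.03  0.44 -0.46 -0.55 -0.19  2.29]
tool shift [-0.9  0.4 -0.7]
```

```bash
python3 -m inch '0.9 0 0.5 0 0 0 -0.26;0 0 0 0 0 0 -0.26;0 0 0 0 0 0 -0.26' && python3 -c "
from h import *
stat([-44,0,13])"
```

```text
time_s: 11.0
tool_pos: [591.6, -87.5, 24.6]
ee_rot: [-2.96, -0.346, -0.784]
contact_force: [-6.1, -1.7, 4.0]
gripper_width: 0.629
gripper_force: 3.1
t 11.0 press [-42.5   0.5  12.6] F_press [-6.4 -0.3  4. ] w 0.63 toolz [ 0.495 -0.    -0.869] toolx [ 0.869 -0.002  0.495] j [ 0.03  0.44 -0.46 -0.54 -0.19  2.28]
tool shift [-1.1  0.5 -1.1]
```

```bash
python3 -m inch '0.9 0 0.5 0 0 0 -0.26;0 0 0 0 0 0 -0.26;0.9 0 0.5 0 0 0 -0.26;0 0 0 0 0 0 -0.26;0 0 0 0 0 0 -0.26' && python3 -c "
from h import *
stat([-44,0,13])"
```

```text
time_s: 11.62
tool_pos: [592.0, -87.2, 24.2]
ee_rot: [-2.96, -0.346, -0.781]
contact_force: [-10.7, -1.6, 6.3]
gripper_width: 0.626
gripper_force: 5.2
t 11.62 press [-41.9   0.6  12.2] F_press [-10.8   0.9   6.3] w 0.63 toolz [ 0.493  0.001 -0.87 ] toolx [ 0.87  -0.002  0.493] j [ 0.03  0.44 -0.45 -0.54 -0.19  2.28]
tool shift [-1.4  0.6 -1.7]
```

```bash
python3 -m inch '-3.5 0 -2 0 0 0 -0.26;-3.5 0 -2 0 0 0 -0.26;-5 0 -3 0 0 0 -0.26;-10 0 -6 0 0 0 -0.26;-10 0 -6 0 0 0 -0.26;-10 0 -6 0 0 0 -0.26;-10 0 -6 0 0 0 -0.26;-10 0 -6 0 0 0 -0.26;-10 0 -6 0 0 0 -0.26;-10 0 -6 0 0 0 -0.26;-10 0 -6 0 0 0 -0.26;10 0 -17 0 0 0 1;15 0 -26 0 0 0 1;15 0 -26 0 0 0 1;15 0 -26 0 0 0 1;15 0 -26 0 0 0 1;15 0 -26 0 0 0 1;15 0 -26 0 0 0 1;0 0 0 0 -0.13 0 1;0 0 0 0 -0.13 0 1' && python3 -c "
from h import *
stat([-140,170,290])"
```

```text
time_s: 14.12
tool_pos: [490.0, -111.8, 227.9]
ee_rot: [-3.065, -0.359, -0.398]
contact_force: [0.5, -0.3, -0.1]
gripper_width: 0.003
gripper_force: 0.0
t 14.12 press [-146.9    0.4  215.9] F_press [ 0.4 -0.4 -0.1] w 0.0 toolz [ 0.255 -0.001 -0.967] toolx [ 0.967 -0.002  0.255] j [ 0.07  0.06 -0.42 -0.05 -0.84  1.76]
tool shift [  25.3 -169.6  -70. ]
```

Check that the jar is home while finishing the untilt and moving towards the grip.

```bash
python3 -m inch '0 0 0 0 -0.13 0 1;0 0 0 0 -0.13 0 1;0 -30 -25 0 0 0 1;0 -30 -25 0 0 0 1;0 -30 -25 0 0 0 1;0 -30 0 0 0 0 1;0 -30 0 0 0 0 1;0 -20 0 0 0 0 1;0 0 0 0 0 0 1'
python3 - <<'E'
from h import *
import cv2
stat([2,170,275])
im=imaging.read_camera("top"); sd=imaging.read_camera("side")
a=cv2.resize(im[150:260,240:380],None,fx=2.85,fy=2.85,interpolation=cv2.INTER_CUBIC)
b=cv2.resize(sd[130:260,250:390],None,fx=2.85,fy=2.85*110/130,interpolation=cv2.INTER_CUBIC)
cv2.imwrite("pics/home2.png",np.hstack([a,b])[:,:,::-1])
for im in(im,sd):
    m=cv2.inRange(cv2.cvtColor(im,cv2.COLOR_RGB2HSV),(6,150,60),(20,255,255)); print(cv2.boundingRect(m))
E
```

```text
time_s: 15.25
tool_pos: [451.1, 54.5, 301.8]
ee_rot: [-3.119, -0.369, 0.0]
contact_force: [1.1, -0.6, 0.4]
gripper_width: 0.006
gripper_force: 0.0
t 15.25 press [-146.1  171.2  289.8] F_press [ 0.9 -0.9  0.4] w 0.01 toolz [-0.     0.001 -1.   ] toolx [ 1.     0.001 -0.   ] j [ 0.48  0.04 -0.24 -0.   -1.29  1.33]
tool shift [148.1   1.4  14.8]
(327, 190, 28, 20)
(238, 111, 120, 111)
```

View pics/home2.png

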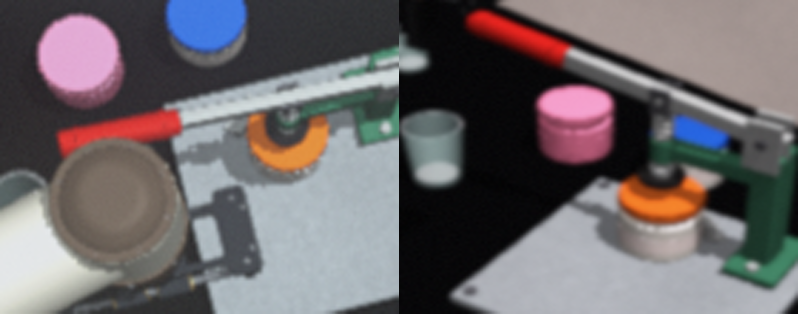

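Jar seen standing centred beneath the pad (side crop lid ≈(661,199), top crop lid ≈(288,140)), clear of fingers; red grip runs (62,140)–(178,122) in the top crop. Now go over the grip.

```bash
python3 -m inch '30 0 0 0 0 0 1;30 0 0 0 0 0 1;30 0 0 0 0 0 1;30 0 0 0 0 0 1;28 1 0 0 0 0 1;0 0 15 0 0 0 1;0 0 12 0 0 0 1;0 0 0 0 0 0 1;0 0 0 0 0 0 1'
python3 - <<'E'
from h import *
import cv2
stat([2,170,250])
im=imaging.read_camera("top"); sd=imaging.read_camera("side")
a=cv2.resize(im[150:240,235:335],None,fx=4,fy=4,interpolation=cv2.INTER_CUBIC)
b=cv2.resize(sd[100:190,245:345],None,fx=4,fy=4,interpolation=cv2.INTER_CUBIC)
cv2.imwrite("pics/grip.png",np.hstack([a,b])[:,:,::-1])
E
```

```text
time_s: 16.48
tool_pos: [595.9, 86.9, 275.6]
ee_rot: [3.12, 0.366, 0.002]
contact_force: [0.3, 1.0, 0.1]
gripper_width: 0.006
gripper_force: 0.0
t 16.48 press [  2.2 169.1 263.6] F_press [0.6 0.9 0.1] w 0.01 toolz [ 0.001 -0.    -1.   ] toolx [ 1.    -0.001  0.001] j [ 0.41  0.31  0.04  0.   -1.29  1.39]
tool shift [-0.3 -0.9 13.6]
```

View pics/grip.png

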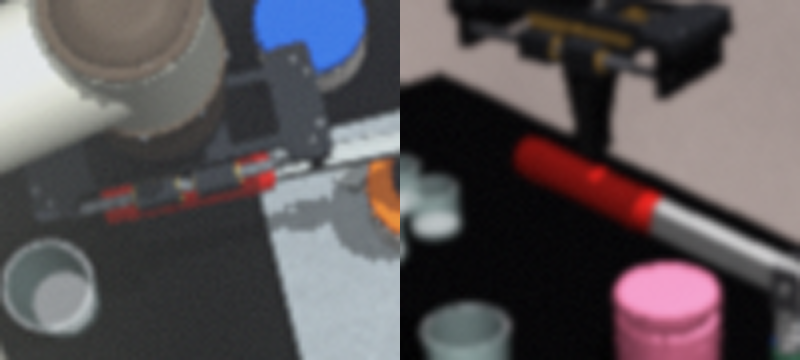

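Closed fingertips sit just above the middle of the red grip (side crop tip ≈(592,152), grip (515–660)). Lower until contact.

```bash
python3 -m inch '0 0 5 0 0 0 1;0 0 4 0 0 0 1;0 0 4 0 0 0 1;0 0 4 0 0 0 1;0 0 4 0 0 0 1;0 0 0 0 0 0 1' && python3 -c "
from h import *; stat([2,170,250])"
```

```text
time_s: 17.32
tool_pos: [596.4, 87.4, 254.0]
ee_rot: [-3.12, -0.366, -0.001]
contact_force: [-0.8, 2.0, 2.7]
gripper_width: 0.006
gripper_force: 1.3
t 17.32 press [  2.9 169.4 242. ] F_press [-0.3  2.1  2.7] w 0.01 toolz [ 0.001  0.    -1.   ] toolx [ 1.    -0.001  0.001] j [ 0.41  0.33  0.   -0.   -1.24  1.39]
tool shift [-0.9 -0.6 -8. ]
```

```bash
python3 -m inch '0 -0.7 4 0 0 0 1;0 -0.7 4 0 0 0 1;0 -0.6 4 0 0 0 1;0 -0.6 4 0 0 0 1;0 -0.5 4 0 0 0 1;0 -0.4 4 0 0 0 1;0 -0.4 4 0 0 0 1;0 -0.3 4 0 0 0 1;0 0 0 0 0 0 1' && python3 -c "
from h import *; stat([2,176,183])"
```

```text
time_s: 18.45
tool_pos: [595.3, 91.3, 221.6]
ee_rot: [3.12, 0.366, 0.0]
contact_force: [1.9, 1.2, 3.7]
gripper_width: -0.0
gripper_force: 1.9
t 18.45 press [  2.7 173.4 209.6] F_press [2.2 0.8 3.7] w -0.0 toolz [ 0. -0. -1.] toolx [ 1.    -0.001  0.   ] j [ 0.42  0.35 -0.05  0.   -1.17  1.38]
tool shift [-0.7 -2.6 26.6]
```

```bash
python3 -m inch '0 -0.2 4 0 0 0 1;0 -0.2 4 0 0 0 1;0 0 4 0 0 0 1;0 0 3 0 0 0 1;0 0 3 0 0 0 1;0 0 0 0 0 0 1' && python3 -c "
from h import *; stat([2,176,183])"
```

```text
time_s: 19.2
tool_pos: [595.2, 91.8, 205.2]
ee_rot: [-3.12, -0.366, -0.002]
contact_force: [-0.3, 3.0, 9.3]
gripper_width: 0.007
gripper_force: 4.5
t 19.2 press [  2.8 174.  193.2] F_press [0.4 3.  9.3] w 0.01 toolz [ 0.001 -0.    -1.   ] toolx [ 1.    -0.001  0.001] j [ 0.42  0.36 -0.08  0.   -1.13  1.38]
tool shift [-0.8 -2.  10.2]
```

```bash
python3 -m inch '0 0 2 0 0 0 1;0 0 2 0 0 0 1;0 0 2 0 0 0 1;0 0 2 0 0 0 1;0 0 0 0 0 0 1' && python3 -c "
from h import *; stat([2,176,183])"
```

```text
time_s: 19.82
tool_pos: [595.2, 91.8, 197.5]
ee_rot: [-3.12, -0.366, -0.003]
contact_force: [-0.5, 1.9, 10.0]
gripper_width: 0.002
gripper_force: 5.0
t 19.82 press [  2.8 174.  185.5] F_press [-0.  2. 10.] w 0.0 toolz [ 0.002 -0.    -1.   ] toolx [ 1.    -0.001  0.002] j [ 0.42  0.36 -0.09  0.   -1.12  1.38]
tool shift [-0.8 -2.   2.5]
```

```bash
python3 -m inch '0 0 2 0 0 0 1;0 0 0 0 0 0 1;0 0 2 0 0 0 1;0 0 0 0 0 0 1' && python3 -c "
from h import *; stat([2,176,183])"
```

```text
time_s: 20.32
tool_pos: [595.3, 91.8, 194.7]
ee_rot: [3.12, 0.367, 0.004]
contact_force: [-3.6, 2.7, 14.0]
gripper_width: 0.001
gripper_force: 7.2
t 20.32 press [  2.8 174.  182.7] F_press [-2.9  3.5 14. ] w 0.0 toolz [ 0.002 -0.001 -1.   ] toolx [ 1.    -0.     0.002] j [ 0.42  0.37 -0.09  0.   -1.11  1.38]
tool shift [-0.8 -2.  -0.3]
```

```bash
python3 -m inch '0 0 2 0 0 0 1;0 0 0 0 0 0 1;0 0 2 0 0 0 1;0 0 0 0 0 0 1;0 0 0 0 0 0 1' && python3 -c "
from h import *; stat([2,176,183])"
```

```text
time_s: 20.95
tool_pos: [595.4, 91.8, 194.4]
ee_rot: [3.119, 0.369, 0.008]
contact_force: [-9.3, 3.6, 27.6]
gripper_width: 0.005
gripper_force: 13.8
t 20.95 press [  2.9 173.9 182.4] F_press [-8.2  5.7 27.6] w 0.01 toolz [ 0.005 -0.001 -1.   ] toolx [1.    0.001 0.005] j [ 0.42  0.36 -0.1   0.   -1.11  1.38]
tool shift [-0.9 -2.1 -0.6]
```

The lever is rigidly on its stop (27 N, no more travel). Release upward and back off.

```bash
python3 -m inch '0 0 -4 0 0 0 1;0 0 -4 0 0 0 1;0 0.3 -6 0 0 0 1;0 0.4 -6 0 0 0 1;0 0.4 -6 0 0 0 1;0 0.5 -6 0 0 0 1;0 0.5 -6 0 0 0 1;0 0.6 -6 0 0 0 1;0 0.6 -6 0 0 0 1;0 0.6 -6 0 0 0 1;0 0.5 -6 0 0 0 1;0 0 -8 0 0 0 1;0 0 -10 0 0 0 1;0 0 -20 0 0 0 1;0 0 -20 0 0 0 1;-30 0 0 0 0 0 1;-30 0 0 0 0 0 1;-30 0 0 0 0 0 1;-30 0 0 0 0 0 1;-30 0 0 0 0 0 1'
python3 - <<'E'
from h import *
import cv2
stat()
im=imaging.read_camera("top"); sd=imaging.read_camera("side")
a=cv2.resize(im[150:260,240:380],None,fx=2.85,fy=2.85,interpolation=cv2.INTER_CUBIC)
b=cv2.resize(sd[130:240,270:410],None,fx=2.85,fy=2.85,interpolation=cv2.INTER_CUBIC)
cv2.imwrite("pics/end.png",np.hstack([a,b])[:,:,::-1])
E
```

```text
time_s: 23.45
tool_pos: [448.5, 52.5, 307.5]
ee_rot: [-3.12, -0.365, 0.003]
contact_force: [0.2, 0.0, 1.3]
gripper_width: 0.005
gripper_force: 0.0
t 23.45 press [-149.1  169.9  295.5] F_press [ 0.2 -0.   1.3] w 0.01 toolz [-0.002  0.001 -1.   ] toolx [ 1.    -0.001 -0.002] j [ 0.48  0.03 -0.24 -0.   -1.31  1.33]
```

View pics/end.png

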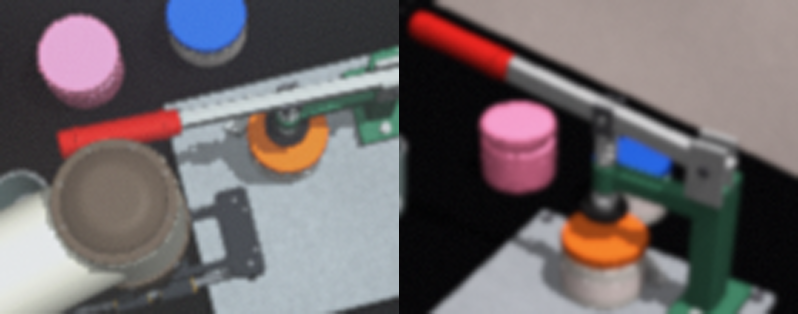

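The lever is back up with the grip where it was before. The jar stands upright in the V below the pad, its lid now down on the shoulder with no white neck ring showing. The arm is clear of everything.

```bash
python3 -c "
from workcell import ctrl
print(ctrl.finish_job())"
```

```text
the job is handed in; nothing more can be done
None
```

I slid the jar home in the V stop, pushed the lever down to its stop so the lid went flush, and handed the job in at about 23.5 s with the lever back up and the arm clear; no verdict was returned.

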